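# Nest the finishing-pot lids

## Robot

A 7-joint arm with a two-finger parallel gripper is mounted at the origin on a cart in front of the work surface, level with it; the furniture and walls round the work are solid. World frame = base frame: x ahead of the robot, y to its left, z up, the work surface at z = 0. Lengths are in m, angles in rad, forces in N, time in s.
With the tool pointing down it reaches from about 0.425 to 0.825 m from the base axis. Payload 3.6 kg.
Tool frame: the origin (TCP) lies at the very end of the fingers, on their centre line; the grasp point (between the pads) lies arm.hold_point_z behind it (arm.hold_point_z is the distance from the TCP to the grasp point, in m); z points along the fingers, y is the direction in which the jaws open and shut (so a half turn about z gives the same grasp; the last joint's range is limited). The gripper opens to 93 mm and grips with 3 to 60 N. Pads are 15 mm wide; open, the fingers measure 128 mm over their backs; the gripper's body (75 mm by 188 mm) begins 65 mm behind the grasp point.
Start: joints at [-1.167, 0.615, -0.013, 1.423, 0.008, 1.103, -0.04], TCP at [0.271, 0.591, 0.219] pointing down, gripper open.
Joint ranges: [-3.12, 3.12], [-0.3, 2.06], [-1.34, 1.32], [0.26, 2.42], [-1.36, 4.5], [0.01, 1.98], [-2.84, 2.84]. Speed limits (rad/s): [2.79, 2.79, 3.14, 3.14, 3.14, 3.14, 3.14].

## Interface

Orientations are given as a unit quaternion [w, x, y, z].
In Python, from plant import monitor, eyes, ticket, arm gives the robot as it stands. The module is installed in compiled form; this text tells all that it offers.
- The arm moves only by the tool arm_command, never from a script. Its argument "deltas" is a list of rows, each a list of 4 numbers: the shift along the tool's x, y, z in cm, then the turn about the tool's z in rad. In form: [[x, y, z, yaw], ...]. A call has 1 to 12 rows; each row is the pose to reach, as a shift and turn from the pose measured when the call began, along the tool's axes at that moment; what a row does not reach only later rows make up. A row lasts 1/12 s, in which the tool goes at most 41.7 mm and 7.16 degrees, less where a joint would pass 70% of its speed; a pose out of reach is approached as far as the arm can. A call with a gripper value outside its range is refused whole. "fingers" is the finger opening in cm, from 0 to 9.3, set as the call begins (left out, the last holds). The fingers move at their own pace and stop on an object; "squeeze" is the grip in N (left out, the last holds). Time passes only in rows, so rows that repeat a pose let the fingers close. It gives the time, the measured TCP pose, the force and the opening at its end, in the units of the state.
- monitor.sense(): the state, without advancing time (a new reading comes with each control period).
- eyes.camera(name): name is "side" or "top" or "wrist"; returns the picture (420x560x3 uint8, blue, green, red); there is no depth.
- eyes.calibration(name): a dict with "vfov" (degrees; the focal length in pixels is half the picture's height over the tangent of half this angle, whatever the lens; pixels are square), "cx", "cy" (the principal point, pixels), "world_from_camera" (4x4, takes a point from camera to world coordinates). Camera axes: x right, y up, looking along -z (the intrinsics and any distortion apply to the point x, -y, -z); pixel columns grow to the right and rows downward; lengths in m; the calibration is good to about 2 mm. A picture is of the moment at which its call begins: read the wrist's pose just before it. calibration takes no time and is no camera call; for the wrist camera it gives the pose at the moment of the call.
- ticket.finish_job(): hands the job in, once; it reports no verdict.
The state is a dict: "time_s": time; "qpos": joint angles; "dq": joint speeds; "tau": joint torques, N m; "eef_pos": TCP position; "orientation": TCP orientation; "ft_force": force on the tool from outside, world axes, zero at the start; "torque": the same for the moment, N m; "gripper_width": opening from 0.0 (shut) to 1.0 (fully open).
Only numpy, scipy, OpenCV 4.12 (cv2) and the standard library are available. Lean on these libraries where they do the work, as an engineer would, in place of code of your own. Each camera call takes 0.05 s, during which the arm holds its last target. There are 200 camera calls.

## Task

The three blue domed lids of the finishing pots lie upside down on the saw table and side bench, mouths up. Nest them for storage, still mouths up: first set the middle-sized lid inside the largest one, then the smallest inside the middle one, so that each sits level on the inner floor of the next, and let go. Leave the wax tin, the roll of masking tape and the mug where they are.

Things in the scene. Friction and masses are not known exactly. Their poses are not given: they have to be found in the camera images.
- large_lid: The largest lid: blue dome, black rubber seal round its rim, upside down on its flat crown (80 mm across), mouth up. 164 mm outside diameter, 32 mm tall, wall and floor 4 mm, 0.22 to 0.42 kg. The seal is the top 12 mm of the rim, 8 mm thick radially (mouth 148 mm across). Origin: centre of the underside; z out of the mouth; inner floor at z = 4 mm.
- middle_lid: The middle lid, same make: 112 mm outside diameter, 40 mm tall, crown 56 mm, wall and floor 4 mm, 0.11 to 0.21 kg. Seal: top 12 mm of the rim, 8 mm thick radially (mouth 96 mm); pinch it from above, one finger inside, one outside. Origin: centre of the underside; z out of the mouth. Seated, its origin is 4 mm above the large lid's and its rim 12 mm above the large rim.
- small_lid: The smallest lid, same make: 66 mm outside diameter, 46 mm tall, crown 36 mm, wall and floor 4 mm, 0.05 to 0.11 kg. Seal: top 12 mm of the rim, 8 mm thick radially (mouth 50 mm); pinch it in the same way. Origin: centre of the underside; z out of the mouth. Seated, its origin is 4 mm above the middle lid's and its rim 10 mm above the middle rim.
- wax_tin: Bystander: closed round tin of paste wax, yellow lid, 95 mm across, 33 mm tall, loose. Origin: centre of its underside.
- masking_tape: Bystander: roll of tan masking tape lying flat, about 103 mm across, 25 mm tall, loose. Origin: centre of its underside.
- mug: Bystander: white mug, 78 mm across, 114 mm with its handle, 93 mm tall, loose. Origin: centre of its underside.
Mind the look-alikes: they are no part of the job. What is shaped like the small_lid but turquoise is not meant.

How it is judged:
By the outcome, as a careful person would: the job done as asked, in the order asked, and still so for the second after the job is handed in, with the robot touching nothing.
It also fails if it takes over 61 s, if anything falls off the work surface, if the arm or the gripper's body presses on something with over 40 N, if the wrist force passes 120 N, or if a joint passes its speed limit or range.

## Working session

There is one attempt and no reset: what is moved stays moved. The work goes in short steps, Python scripts to look and compute and a tool call to move; the robot and the scene stay as the last step left them, time stands still between calls to the robot, and variables do not carry over. Pictures are saved under pics/ and viewed, about 8 in all and at most 12, crops included, and the job is handed in when it is done.

Besides the shell and the picture viewer there is one more tool, called after "Emit:" as name(argument=value, ...), one argument or row to a line, values as JSON. arm_command: Moves the arm, as the interface text tells. Its arguments: {"type":"object","properties":{"deltas":{"type":"array"},"fingers":{"type":"number"},"squeeze":{"type":"number"}},"required":["deltas"]}

```bash
mkdir -p pics
cat > h.py <<'E'
import numpy as np, cv2
from plant import monitor, eyes, ticket, arm
def snap(n,f):
    c=eyes.calibration(n); im=eyes.camera(n); cv2.imwrite('pics/'+f,im); return im,c
def ray(c,u,v,z,H=420):
    f=H/2/np.tan(np.radians(c['vfov'])/2); T=np.array(c['world_from_camera'])
    d=T[:3,:3]@np.array([(u-c['cx'])/f,-(v-c['cy'])/f,-1]); o=T[:3,3]
    return o+d*(z-o[2])/d[2]
def proj(c,p,H=420):
    f=H/2/np.tan(np.radians(c['vfov'])/2); T=np.linalg.inv(np.array(c['world_from_camera']))
    q=T[:3,:3]@np.array(p)+T[:3,3]
    return c['cx']+f*q[0]/-q[2], c['cy']-f*q[1]/-q[2]
E
python3 - <<'E'
from h import *
a,c=snap('top','top0.png'); b,d=snap('side','side0.png')
for k in (c,d): print({i:np.round(v,4).tolist() if not isinstance(v,str) else v for i,v in k.items()})
print(monitor.sense(), arm.hold_point_z)
cv2.imwrite('pics/both0.png',cv2.resize(np.hstack([a,b]),(800,300)))
E
```

```text
{'vfov': 54.3713, 'cx': 281.7469, 'cy': 205.6071, 'world_from_camera': [[0.0156, 0.9905, -0.1364, 0.4092], [-0.9998, 0.0133, -0.0174, -0.2009], [-0.0154, 0.1366, 0.9905, 1.1416], [0.0, 0.0, 0.0, 1.0]]}
{'vfov': 52.6734, 'cx': 275.9875, 'cy': 215.8805, 'world_from_camera': [[0.9859, 0.0645, -0.1543, 0.3639], [-0.1661, 0.4879, -0.857, -1.3232], [0.02, 0.8705, 0.4917, 0.7075], [0.0, 0.0, 0.0, 1.0]]}
{'time_s': 0.1, 'qpos': array([-1.16648455,  0.61581121, -0.0126118 ,  1.42472012,  0.00811936,
        1.10340135, -0.0403919 ]), 'dq': array([-0.00034292, -0.00368655, -0.00234451, -0.00425514, -0.00084167,
        0.00119246, -0.00088302]), 'tau': array([ 3.03777933e-04, -4.60039616e+01,  2.09605428e-01, -1.66243744e+01,
       -6.12644060e-02,  1.69589161e-02,  1.06441084e-04]), 'eef_pos': array([0.27114748, 0.58996759, 0.21761051]), 'orientation': array([-2.21202682e-04,  2.13705549e-01,  9.76897450e-01, -1.12316730e-03]), 'ft_force': array([0.94900102, 0.52728351, 0.81826011]), 'torque': array([0.03858239, 0.02524467, 0.00159855]), 'gripper_width': 1.0023392521699102} 0.0188
```

View pics/top0.png

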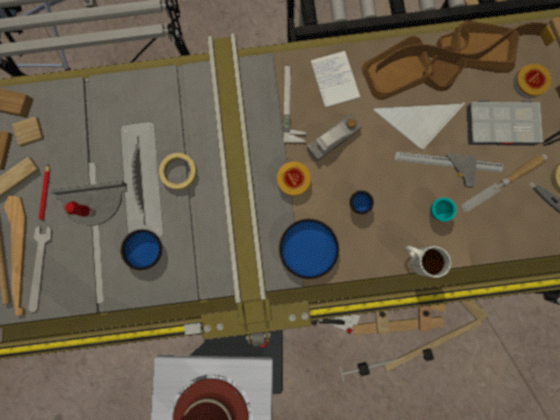

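View pics/side0.png

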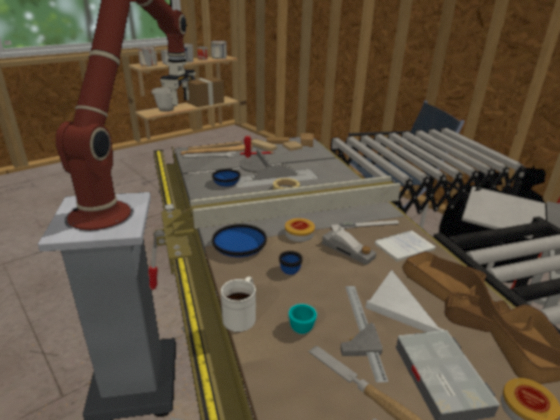

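Candidates for the small lid: the blue cup at top (361,202) and the turquoise cup at (443,210), which is the decoy. The middle lid is the blue one at (142,250) and the large lid the blue one at (309,248), with the fence running between them at u≈240. Round distractors: tape (178,171), yellow tins (293,179) and (535,79), mug (432,262). I choose the blue ones.

Run:
```python
from h import *
im=cv2.imread('pics/top0.png'); c=eyes.calibration('top')
print({k:v for k,v in c.items() if k not in('world_from_camera',)})
hsv=cv2.cvtColor(im,cv2.COLOR_BGR2HSV)
m=cv2.inRange(hsv,(100,80,20),(125,255,255))
cs,_=cv2.findContours(m,cv2.RETR_EXTERNAL,cv2.CHAIN_APPROX_NONE)
for k in cs:
    if cv2.contourArea(k)<80: continue
    (u,v),(a,b),t=cv2.fitEllipse(k); print('blue',round(u,1),round(v,1),round(a,1),round(b,1),[ray(c,u,v,z)[:2].round(4).tolist() for z in(0,.02,.032,.04,.046)])
for n,u,v,z in [('tape',178,171,.025),('tin',293,179,.033),('mug',433,262,.093),('turq',443,210,.046),('fenceL near',232,300,.05),('fenceR near',263,296,.05),('fence far L',211,45,.05),('fence far R',236,42,.05)]: print(n,ray(c,u,v,z).round(3))
s=cv2.imread('pics/side0.png'); d=eyes.calibration('side')
# fence face: bottom & top pixel at right side view approx
for u,vb,vt in [(260,229,205),(380,210,190)]:
    b=ray(d,u,vb,0); T=np.array(d['world_from_camera'])
    print('fence base',b.round(3), 'z at same y:', [(z,ray(d,u,vt,z).round(3)[:2].tolist()) for z in(.03,.05,.07,.09)])
crop=lambda i,u,v,w,h:cv2.resize(i[v-h:v+h,u-w:u+w],(400,300))
cv2.imwrite('pics/crop.png',np.vstack([np.hstack([crop(im,400,215,80,60),crop(im,309,240,80,60)]),np.hstack([crop(im,150,240,80,60),crop(s,270,230,120,90)])]))
```

```text
{'vfov': 54.371302507943795, 'cx': 281.7469298447466, 'cy': 205.60708114683104}
blue 141.4 249.3 34.8 36.5 [[0.4378, 0.2092], [0.4373, 0.202], [0.437, 0.1977], [0.4368, 0.1948], [0.4367, 0.1927]]
blue 308.6 248.6 55.0 55.7 [[0.4468, -0.2573], [0.4462, -0.2564], [0.4458, -0.2558], [0.4455, -0.2554], [0.4453, -0.2551]]
blue 361.0 202.1 18.0 19.0 [[0.5792, -0.4037], [0.5762, -0.4002], [0.5744, -0.3981], [0.5732, -0.3966], [0.5723, -0.3956]]
tape [0.657 0.111 0.025]
tin [ 0.636 -0.211  0.033]
mug [ 0.415 -0.567  0.093]
turq [ 0.554 -0.615  0.046]
fenceL near [ 0.308 -0.055  0.05 ]
fenceR near [ 0.32  -0.136  0.05 ]
fence far L [1.02  0.028 0.05 ]
fence far R [ 1.03  -0.044  0.05 ]
fence base [ 0.521 -0.168  0.   ] z at same y: [(0.03, [0.535, -0.061]), (0.05, [0.53, -0.098]), (0.07, [0.525, -0.136]), (0.09, [0.52, -0.173])]
fence base [ 0.955 -0.097 -0.   ] z at same y: [(0.03, [0.989, -0.001]), (0.05, [0.97, -0.04]), (0.07, [0.952, -0.079]), (0.09, [0.933, -0.119])]
```

View pics/crop.png

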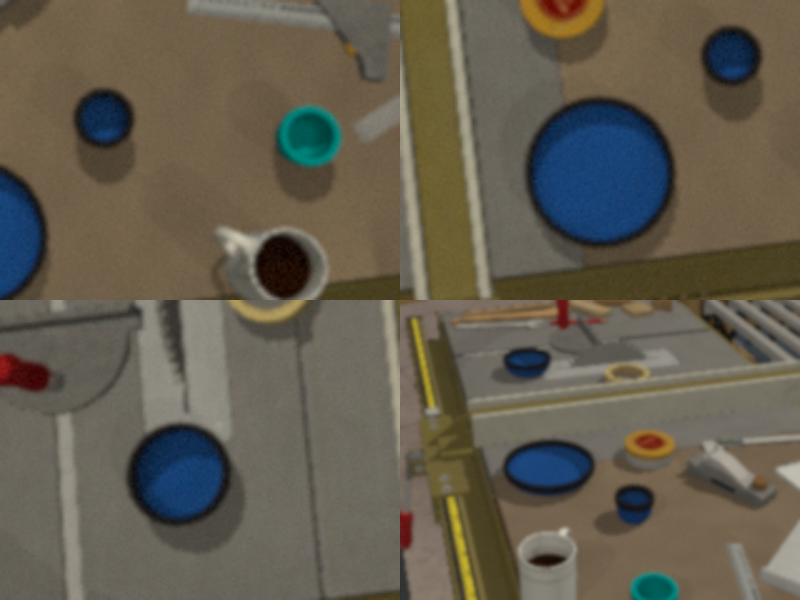

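The crop confirms the choice: the three blue lids with black rims are the small one (361,202), the large one (309,248) and the middle one (142,250). The turquoise cup is left out. I now move above the far rim of the middle lid.

Emit:
arm_command(
  deltas=[
    [-3, -2.2, -0.2, 0.07],
    [-6, -4.3, 0, 0.14],
    [-9.5, -6.5, 0.5, 0.21],
    [-13, -9, 1, 0.28],
    [-16.5, -11.5, 2, 0.36],
    [-20, -14, 3, 0.44],
    [-23.5, -16.5, 4, 0.52],
    [-27, -19, 5, 0.6],
    [-30.5, -21.5, 6, 0.68],
    [-34, -24.3, 6.7, 0.72],
    [-35, -25.1, 6.8, 0.72],
    [-35, -25.1, 6.8, 0.72],
  ],
  fingers=5,
  squeeze=50,
)

```text
time_s: 1.1
eef_pos: [0.4873, 0.2063, 0.1493]
orientation: [0.002, 0.55, 0.835, -0.004]
ft_force: [0.3, -0.2, 0.8]
gripper_width: 0.54
```

```bash
cat >> h.py <<'E'
from scipy.spatial.transform import Rotation as Rn
def tool():
    s=monitor.sense(); w,x,y,z=s['orientation']; return s,np.array(s['eef_pos']),Rn.from_quat([x,y,z,w]).as_matrix()
def look(fn,zr,rin,rout,view=None):
    """wrist view: blue blobs -> rim-inner ellipse centre at height zr"""
    s,p,R=tool(); im,c=snap('wrist',fn)
    m=cv2.inRange(cv2.cvtColor(im,cv2.COLOR_BGR2HSV),(100,80,20),(125,255,255))
    cs,_=cv2.findContours(m,cv2.RETR_EXTERNAL,cv2.CHAIN_APPROX_NONE)
    print('t',round(s['time_s'],2),'tcp',p.round(4),'x',R[:,0].round(3),'y',R[:,1].round(3),'z',R[:,2].round(3),'F',np.round(s['ft_force'],1),'w',round(s['gripper_width'],3))
    for k in cs:
        if cv2.contourArea(k)<300: continue
        P=np.array([ray(c,u,v,zr)[:2] for u,v in k[:,0]]).astype(np.float32)
        (cx,cy),r=cv2.minEnclosingCircle(P)
        A=np.c_[2*P,np.ones(len(P))]; q=np.linalg.lstsq(A,(P**2).sum(1),rcond=None)[0]
        bb=cv2.boundingRect(k)
        print('blob',bb,'mec',round(cx,4),round(cy,4),round(r,4),'fit',q[:2].round(4),round(float(np.sqrt(q[2]+q[0]**2+q[1]**2)),4))
    return im,c
E
python3 - <<'E'
from h import *
im,c=look('w1.png',.04,0,0); print(np.round(c['world_from_camera'],3).tolist(),c['vfov'],c['cx'],c['cy'])
E
```

```text
t 1.1 tcp [0.4873 0.2063 0.1493] x [-0.396  0.918 -0.008] y [ 0.918  0.396 -0.004] z [-0.    -0.009 -1.   ] F [ 0.3 -0.2  0.8] w 0.54
blob (168, 135, 112, 109) mec 0.4384 0.2011 0.0473 fit [0.4382 0.201 ] 0.0464
[[0.918, -0.385, -0.094, 0.461], [0.396, 0.889, 0.231, 0.268], [-0.005, -0.249, 0.968, 0.314], [0.0, 0.0, 0.0, 1.0]] 64.91971057552634 278.20724887997824 212.48092919098113
```

View pics/w1.png

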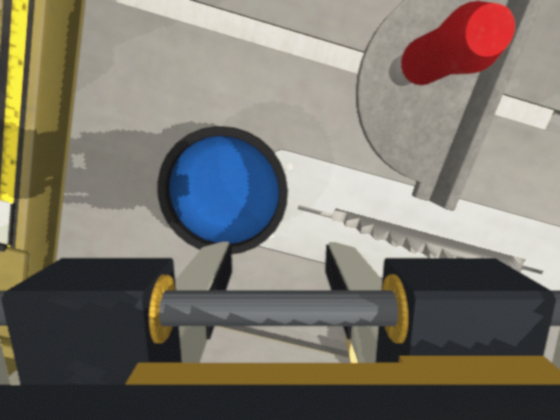

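The middle lid is at about (223,190) in the wrist view, with its centre near (0.438, 0.199). The saw blade starts just beyond its far side at (300,208), so I will grip the clear −y side instead, radial direction about −60°.

Emit:
arm_command(
  deltas=[
    [-0.5, -0.5, 0.5, 0.12],
    [-1, -1, 1, 0.24],
    [-1.5, -1.5, 1.5, 0.36],
    [-2, -2, 2, 0.48],
    [-2.5, -2.5, 3, 0.6],
    [-3, -3, 3.5, 0.72],
    [-3.5, -3.5, 4, 0.85],
    [-3.9, -4.2, 5, 0.97],
    [-3.9, -4.2, 5.5, 1.09],
    [-3.9, -4.2, 6, 1.21],
    [-3.9, -4.2, 6.5, 1.33],
    [-3.9, -4.2, 7, 1.45],
  ],
)

```text
time_s: 2.15
eef_pos: [0.462, 0.16, 0.0795]
orientation: [0.002, 0.965, 0.262, -0.002]
ft_force: [-0.3, 0.1, 0.1]
gripper_width: 0.537
```

Emit:
arm_command(
  deltas=[
    [0, 0, 0, 0.05],
    [0, 0, 0, 0.05],
    [0, 0, 0, 0.05],
  ],
)

```text
time_s: 2.4
eef_pos: [0.4614, 0.1617, 0.0792]
orientation: [0.001, 0.971, 0.24, -0.002]
ft_force: [0.5, 0.6, 0.7]
gripper_width: 0.534
```

Run:
```python
from h import *
im,c=look('w2.png',.04,0,0)
```

```text
t 2.4 tcp [0.4614 0.1617 0.0792] x [ 0.885  0.465 -0.004] y [ 0.465 -0.885  0.001] z [-0.003 -0.003 -1.   ] F [0.5 0.6 0.7] w 0.534
blob (142, 166, 142, 125) mec 0.4414 0.1984 0.0465 fit [0.4464 0.1999] 0.0405
```

View pics/w2.png

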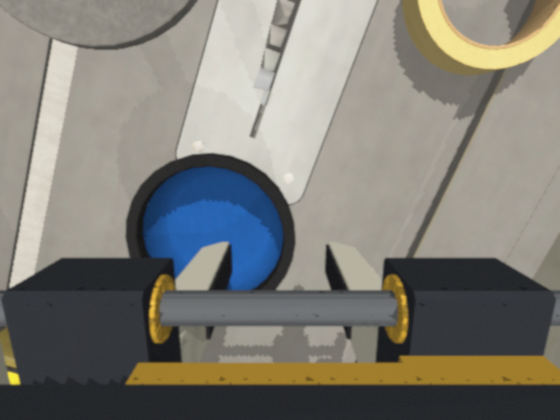

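Emit:
arm_command(
  deltas=[
    [-0.2, 0.8, 0, 0],
    [-0.2, 0.8, 1.5, 0],
    [-0.2, 0.8, 3, 0],
    [-0.2, 0.8, 4, 0],
    [-0.2, 0.8, 4.7, 0],
    [-0.2, 0.8, 5, 0],
    [-0.2, 0.8, 5, 0],
  ],
)

```text
time_s: 3.03
eef_pos: [0.4634, 0.1528, 0.029]
orientation: [0.001, 0.971, 0.239, -0.002]
ft_force: [-0.1, -0.5, -0.8]
gripper_width: 0.535
```

Emit:
arm_command(
  deltas=[
    [0, 0, 0, 0],
    [0, 0, 0, 0],
    [0, 0, 0, 0],
    [0, 0, 0, 0],
    [0, 0, 0, 0],
    [0, 0, 0, 0],
  ],
  fingers=0,
  squeeze=50,
)

```text
time_s: 3.53
eef_pos: [0.4635, 0.153, 0.0292]
orientation: [0.001, 0.971, 0.239, -0.002]
ft_force: [-0.5, -0.7, 0.0]
gripper_width: 0.156
```

Emit:
arm_command(
  deltas=[
    [0, 0, 0, 0],
    [0, 0, 0, 0],
    [0, 0, 0, 0],
    [0, 0, 0, 0],
    [0, 0, 0, 0],
  ],
)

```text
time_s: 3.95
eef_pos: [0.4631, 0.1531, 0.0292]
orientation: [0.001, 0.971, 0.239, -0.002]
ft_force: [-1.2, 0.6, 1.7]
gripper_width: 0.079
```

Emit:
arm_command(
  deltas=[
    [0, 0, -2, 0],
    [0, 0, -5, 0],
    [0, 0, -9, 0],
    [0, 0, -12.5, 0],
    [0, 0, -15, 0],
    [0, 0, -15, 0],
    [0, 0, -15, 0],
  ],
)

```text
time_s: 4.53
eef_pos: [0.4642, 0.1537, 0.18]
orientation: [0.001, 0.971, 0.24, -0.001]
ft_force: [-0.4, -0.1, -1.9]
gripper_width: 0.083
```

Run:
```python
from h import *
im,c=look('w3.png',.19,0,0)
b,d=snap('side','s3.png')
cv2.imwrite('pics/w3b.png',cv2.resize(np.hstack([im,b]),(800,300)))
```

```text
t 4.53 tcp [0.4642 0.1537 0.18  ] x [ 0.885  0.465 -0.002] y [ 0.465 -0.885  0.001] z [-0.001 -0.002 -1.   ] F [-0.4 -0.1 -1.9] w 0.083
blob (525, 337, 32, 49) mec 0.4811 -0.0013 0.0163 fit [ 0.4803 -0.0033] 0.0112
blob (91, 168, 176, 123) mec 0.4466 0.1995 0.0443 fit [0.4546 0.2079] 0.0349
```

View pics/w3b.png

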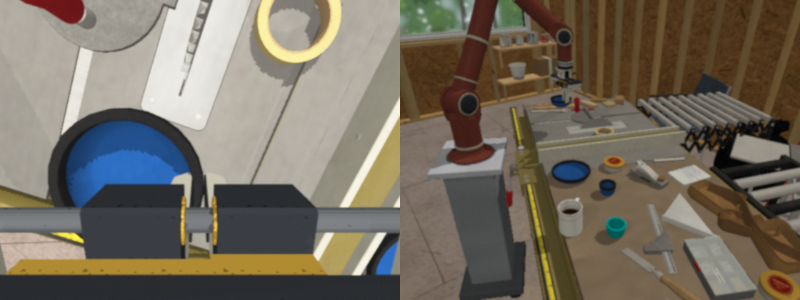

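The middle lid is gripped level at about (90,155) in the left panel. Next I carry it over the fence, stopping short of the large lid for a look.

Emit:
arm_command(
  deltas=[
    [-1.5, 2, 0, 0],
    [-3.5, 5, 0, 0],
    [-5.5, 8, 0, 0],
    [-8, 11.5, 0, 0],
    [-10, 15, 0, 0],
    [-12.5, 18.5, 0, 0],
    [-14.5, 22, 0, 0],
    [-17, 25.5, 0, 0],
    [-19, 29, 0, 0],
    [-21.5, 32.5, 0, 0],
    [-24, 36, 0, 0],
    [-26, 39, 0, 0],
  ],
)

```text
time_s: 5.63
eef_pos: [0.4117, -0.3145, 0.1778]
orientation: [-0.0, 0.971, 0.239, -0.005]
ft_force: [1.6, -0.4, -0.1]
gripper_width: 0.084
```

Emit:
arm_command(
  deltas=[
    [-0.5, 1, 0, 0],
    [-0.7, 1.5, 0, 0],
    [-0.7, 1.5, 0, 0],
    [-0.7, 1.5, 0, 0],
  ],
)

```text
time_s: 5.97
eef_pos: [0.4125, -0.3289, 0.1763]
orientation: [-0.002, 0.971, 0.239, -0.006]
ft_force: [-0.2, 0.6, -1.2]
gripper_width: 0.075
```

Run:
```python
from h import *
im,c=look('w4.png',.032,0,0)
b,d=snap('top','t4.png')
cv2.imwrite('pics/w4b.png',cv2.resize(np.hstack([im,b]),(800,300)))
```

```text
t 5.97 tcp [ 0.4125 -0.3289  0.1763] x [ 0.885  0.465 -0.01 ] y [ 0.465 -0.885 -0.007] z [-0.012  0.002 -1.   ] F [-0.2  0.6 -1.2] w 0.075
blob (91, 168, 176, 123) mec 0.3161 -0.2674 0.089 fit [ 0.3327 -0.2504] 0.07
blob (146, 43, 160, 156) mec 0.4475 -0.2566 0.0728 fit [ 0.4569 -0.2555] 0.0659
blob (409, 42, 57, 63) mec 0.5765 -0.3989 0.026 fit [ 0.5764 -0.3988] 0.0247
```

View pics/w4b.png

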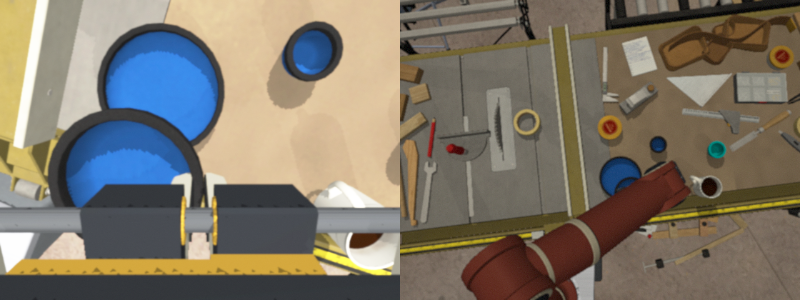

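Large lid centre is at about (160,90) in the left panel, (0.447,-0.256). Top and wrist views agree. I shift over it, then lower.

Emit:
arm_command(
  deltas=[
    [1.5, 0.1, 0, 0],
    [3.5, 0.2, 0, 0],
    [5.5, 0.3, 1, 0],
    [6.5, 0.4, 3, 0],
    [6.5, 0.4, 5.5, 0],
    [6.6, 0.4, 8, 0],
    [6.6, 0.4, 9.5, 0],
    [6.6, 0.4, 10.5, 0],
    [6.6, 0.4, 11, 0],
    [6.6, 0.4, 11, 0],
  ],
)

```text
time_s: 6.9
eef_pos: [0.4727, -0.2997, 0.0657]
orientation: [-0.002, 0.97, 0.241, -0.005]
ft_force: [-1.4, -0.3, -1.8]
gripper_width: 0.075
```

Run:
```python
from h import *
s,p,R=tool(); cen=p-.052*R[:,1]; T=np.array([.447,-.256]); e=T-cen[:2]
print(p.round(4),R.round(3).tolist(),'centre',cen.round(4),'tool dx,dy cm',(R[:2,:2].T@e*100).round(2), s['ft_force'])
im,c=look('w5.png',.032,0,0); b,d=snap('side','s5.png')
cv2.imwrite('pics/w5b.png',np.hstack([cv2.resize(im,(400,300)),cv2.resize(b[150:330,160:400],(400,300))]))
```

```text
[ 0.4727 -0.2997  0.0657] [[0.884, 0.468, -0.012], [0.468, -0.884, 0.002], [-0.009, -0.007, -1.0]] centre [ 0.4484 -0.2537  0.066 ] tool dx,dy cm [-0.23  0.14] [-1.40820383 -0.28093659 -1.76639319]
t 6.9 tcp [ 0.4727 -0.2997  0.0657] x [ 0.884  0.468 -0.009] y [ 0.468 -0.884 -0.007] z [-0.012  0.002 -1.   ] F [-1.4 -0.3 -1.8] w 0.075
blob (91, 168, 176, 123) mec 0.4325 -0.2495 0.0572 fit [ 0.4428 -0.2387] 0.045
blob (468, 124, 80, 87) mec 0.5755 -0.4005 0.0261 fit [ 0.5756 -0.4009] 0.024
blob (439, 121, 41, 78) mec 0.5679 -0.3761 0.0233 fit [ 0.5703 -0.3834] 0.0217
blob (102, 119, 211, 139) mec 0.4701 -0.2536 0.0681 fit [ 0.4627 -0.2534] 0.0559
```

View pics/w5b.png

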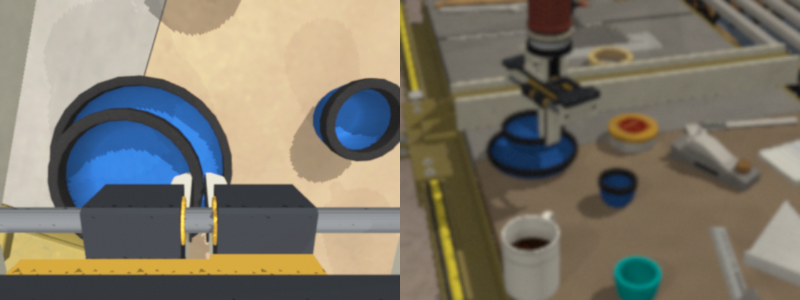

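The middle lid hangs inside the large lid's mouth outline in both views. Lowering with a small correction.

Emit:
arm_command(
  deltas=[
    [-0.2, 0.1, 0.6, 0],
    [-0.2, 0.1, 1.2, 0],
    [-0.2, 0.1, 1.8, 0],
    [-0.2, 0.1, 2.3, 0],
    [-0.2, 0.1, 2.7, 0],
    [-0.2, 0.1, 3.0, 0],
    [-0.2, 0.1, 3.1, 0],
    [-0.2, 0.1, 3.1, 0],
  ],
)

```text
time_s: 7.67
eef_pos: [0.4713, -0.3028, 0.0358]
orientation: [-0.001, 0.971, 0.241, -0.005]
ft_force: [-0.4, 0.2, -0.8]
gripper_width: 0.078
```

Emit:
arm_command(
  deltas=[
    [0, 0, 0.1, 0],
    [0, 0, 0.2, 0],
    [0, 0, 0.3, 0],
    [0, 0, 0.3, 0],
  ],
)

```text
time_s: 8.0
eef_pos: [0.4717, -0.3033, 0.0333]
orientation: [-0.001, 0.971, 0.241, -0.004]
ft_force: [-0.4, -1.2, 1.2]
gripper_width: 0.08
```

Emit:
arm_command(
  deltas=[
    [0, 0, 0, 0],
    [0, 0, 0, 0],
    [0, 0, 0, 0],
    [0, 0, -0.1, 0],
  ],
  fingers=2,
)

```text
time_s: 8.33
eef_pos: [0.4716, -0.3031, 0.0342]
orientation: [-0.001, 0.971, 0.241, -0.004]
ft_force: [-0.0, -0.5, 0.2]
gripper_width: 0.211
```

Emit:
arm_command(
  deltas=[
    [0, 0, -0.5, 0],
    [0, 0, -1.5, 0],
    [0, 0, -3, 0],
    [0, 0, -6, 0],
    [0, 0, -10, 0],
    [0, 0, -12, 0],
    [0, 0, -12, 0],
  ],
)

```text
time_s: 8.92
eef_pos: [0.475, -0.3059, 0.1601]
orientation: [0.003, 0.971, 0.24, -0.001]
ft_force: [-0.0, -0.3, -0.6]
gripper_width: 0.218
```

Run:
```python
from h import *
im,c=look('w6.png',.044,0,0); b,d=snap('side','s6.png'); 
cv2.imwrite('pics/w6b.png',np.hstack([cv2.resize(im,(400,300)),cv2.resize(b[190:310,160:320],(400,300))]))
```

```text
t 8.92 tcp [ 0.475  -0.3059  0.1601] x [ 0.884  0.467 -0.003] y [ 0.467 -0.884  0.006] z [ 0.    -0.006 -1.   ] F [-0.  -0.3 -0.6] w 0.218
blob (161, 153, 108, 105) mec 0.4503 -0.2581 0.0473 fit [ 0.4508 -0.2572] 0.0459
blob (396, 125, 56, 59) mec 0.5732 -0.3938 0.0249 fit [ 0.5733 -0.3944] 0.0238
blob (135, 122, 160, 143) mec 0.4529 -0.2567 0.0696 fit [ 0.4528 -0.2565] 0.0629
```

View pics/w6b.png

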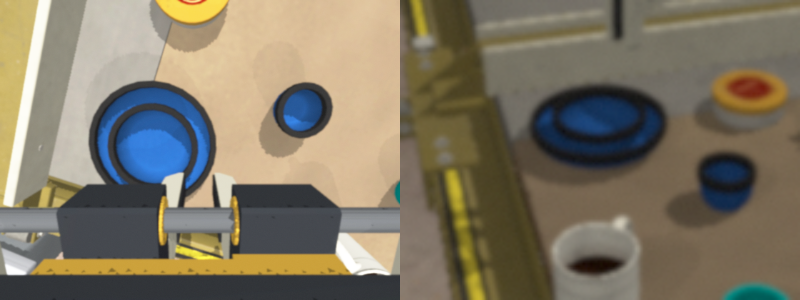

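The middle lid is seated level and concentric, at about (155,147) in the left panel. On to the small lid, gripping the same side.

Emit:
arm_command(
  deltas=[
    [1, 3.5, 0, 0],
    [2, 7, 0.5, 0],
    [3, 10.5, 1.5, 0],
    [4, 13.5, 3, 0],
    [4.5, 15.3, 5, 0],
    [4.5, 15.3, 6.5, 0],
    [4.5, 15.3, 7, 0],
    [4.5, 15.3, 7, 0],
  ],
)

```text
time_s: 9.68
eef_pos: [0.5818, -0.4158, 0.081]
orientation: [-0.004, 0.971, 0.24, -0.006]
ft_force: [-0.2, 0.2, -0.6]
gripper_width: 0.213
```

Run:
```python
from h import *
s,p,R=tool()
im,c=look('w7.png',.046,0,0)
for q in([.573,-.395],):
    g=np.array(q)+.029*R[:2,1]; print('tool dx,dy',(R[:2,:2].T@(g-p[:2])*100).round(2),'dz',round((p[2]-.0375)*100,2))
cv2.imwrite('pics/w7c.png',im)
```

```text
t 9.68 tcp [ 0.5818 -0.4158  0.081 ] x [ 0.884  0.467 -0.009] y [ 0.466 -0.884 -0.01 ] z [-0.013  0.004 -1.   ] F [-0.2  0.2 -0.6] w 0.213
blob (14, 326, 72, 41) mec 0.4347 -0.3107 0.0314 fit [ 0.4374 -0.3076] 0.0222
blob (0, 325, 51, 24) mec 0.4341 -0.2948 0.02 fit [ 0.4344 -0.2926] 0.0139
blob (0, 236, 52, 55) mec 0.4832 -0.276 0.0236 fit [ 0.482 -0.276] 0.0175
blob (208, 193, 77, 69) mec 0.5765 -0.3959 0.0244 fit [ 0.5784 -0.3952] 0.0219
blob (0, 189, 96, 102) mec 0.5097 -0.285 0.0402 fit [ 0.5047 -0.2837] 0.028
tool dx,dy [0.19 0.65] dz 4.35
```

View pics/w7c.png

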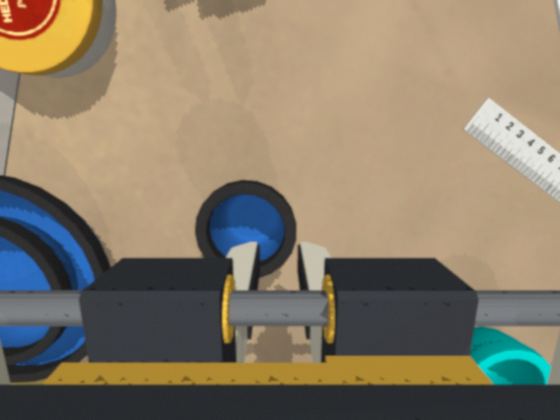

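Small blue lid at (246,225); the rim midline is at column about 290 against the gripper centre at 279, so +0.7 cm in y.

Emit:
arm_command(
  deltas=[
    [0.2, 0.7, 0, 0],
    [0.3, 0.7, 0.3, 0],
    [0.3, 0.7, 1, 0],
    [0.3, 0.7, 2, 0],
    [0.3, 0.7, 3, 0],
    [0.3, 0.7, 3.8, 0],
    [0.3, 0.7, 4.2, 0],
    [0.3, 0.7, 4.3, 0],
    [0.3, 0.7, 4.3, 0],
  ],
)

```text
time_s: 10.48
eef_pos: [0.5879, -0.421, 0.0394]
orientation: [-0.002, 0.971, 0.24, -0.005]
ft_force: [-0.7, -0.7, 0.1]
gripper_width: 0.219
```

Emit:
arm_command(
  deltas=[
    [0, 0, 0, 0],
    [0, 0, 0, 0],
    [0, 0, 0, 0],
    [0, 0, 0, 0],
    [0, 0, 0, 0],
    [0, 0, 0, 0],
  ],
  fingers=0,
  squeeze=40,
)

```text
time_s: 10.98
eef_pos: [0.5881, -0.4212, 0.0399]
orientation: [-0.002, 0.971, 0.24, -0.005]
ft_force: [-1.1, 0.3, 2.7]
gripper_width: 0.069
```

Emit:
arm_command(
  deltas=[
    [0, 0, -1, 0],
    [0, 0, -3, 0],
    [0, 0, -6, 0],
    [0, 0, -8, 0],
    [-1, -3, -8, 0],
    [-2, -6.5, -8, 0],
    [-3, -10, -8, 0],
    [-4, -13.5, -8, 0],
    [-4.5, -16.5, -8, 0],
    [-4.7, -18, -8, 0],
    [-4.7, -18, -8, 0],
  ],
)

```text
time_s: 11.9
eef_pos: [0.4613, -0.2803, 0.1219]
orientation: [-0.005, 0.97, 0.241, -0.005]
ft_force: [0.1, 0.4, -1.5]
gripper_width: 0.074
```

Run:
```python
from h import *
s,p,R=tool(); cen=p-.029*R[:,1]; e=np.array([.449,-.258])-cen[:2]
print('tool dx,dy cm',(R[:2,:2].T@e*100).round(2), s['ft_force'])
im,c=look('w8.png',.044,0,0); b,d=snap('side','s8.png')
cv2.imwrite('pics/w8b.png',np.hstack([cv2.resize(im,(400,300)),cv2.resize(b[170:290,160:320],(400,300))]))
```

```text
tool dx,dy cm [-0.05  0.35] [ 0.11360113  0.36605468 -1.53971351]
t 11.9 tcp [ 0.4613 -0.2803  0.1219] x [ 0.884  0.468 -0.007] y [ 0.468 -0.884 -0.011] z [-0.012  0.006 -1.   ] F [ 0.1  0.4 -1.5] w 0.074
blob (180, 216, 85, 43) mec 0.4193 -0.2523 0.0342 fit [ 0.4239 -0.2477] 0.0245
blob (184, 156, 123, 90) mec 0.451 -0.257 0.0469 fit [ 0.4594 -0.2558] 0.0372
blob (154, 120, 181, 138) mec 0.453 -0.2549 0.0689 fit [ 0.4535 -0.2548] 0.0619
```

View pics/w8b.png

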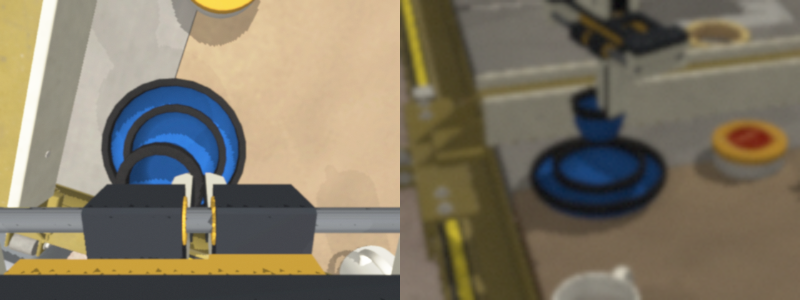

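The small lid hangs level over the middle lid. In the left panel it is at (158,175), and the remaining offset is about 0.4 cm along y.

Emit:
arm_command(
  deltas=[
    [0, 0.4, 0.5, 0],
    [0, 0.4, 1.5, 0],
    [0, 0.4, 3, 0],
    [0, 0.4, 4.2, 0],
    [0, 0.4, 5.2, 0],
    [0, 0.4, 6, 0],
    [0, 0.4, 6.6, 0],
    [0, 0.4, 7, 0],
    [0, 0.4, 7.2, 0],
    [0, 0.4, 7.2, 0],
  ],
)

```text
time_s: 12.83
eef_pos: [0.4654, -0.2879, 0.0506]
orientation: [-0.002, 0.971, 0.241, -0.004]
ft_force: [-0.6, 1.0, 1.5]
gripper_width: 0.07
```

Run:
```python
from h import *
s,p,R=tool(); cen=p-.029*R[:,1]; e=np.array([.449,-.258])-cen[:2]
print(p,'tool dx,dy cm',(R[:2,:2].T@e*100).round(2), s['ft_force'])
```

```text
[ 0.46541662 -0.28789042  0.05063238] tool dx,dy cm [-0.06 -0.51] [-0.58652186  1.01360078  1.4545953 ]
```

Emit:
arm_command(
  deltas=[
    [0, -0.2, -0.3, 0],
    [0, -0.4, -0.3, 0],
    [0, -0.5, -0.2, 0],
    [0, -0.5, 0, 0],
    [0, -0.5, 0, 0],
  ],
)

```text
time_s: 13.25
eef_pos: [0.463, -0.2832, 0.0503]
orientation: [-0.002, 0.971, 0.241, -0.004]
ft_force: [0.2, -0.1, -1.7]
gripper_width: 0.074
```

Emit:
arm_command(
  deltas=[
    [0, 0, 0, 0],
    [0, 0, 0.1, 0],
    [0, 0, 0.2, 0],
    [0, 0, 0.2, 0],
    [0, 0, 0.2, 0],
  ],
)

```text
time_s: 13.67
eef_pos: [0.4629, -0.2832, 0.0482]
orientation: [-0.002, 0.971, 0.241, -0.004]
ft_force: [0.2, 0.1, -0.8]
gripper_width: 0.073
```

Run:
```python
from h import *
s,p,R=tool(); cen=p-.029*R[:,1]; e=np.array([.449,-.258])-cen[:2]
print(p,'tool dx,dy cm',(R[:2,:2].T@e*100).round(2), s['ft_force'])
```

```text
[ 0.46290535 -0.28316725  0.04822071] tool dx,dy cm [-0.05  0.03] [ 0.15543125  0.12842158 -0.83697271]
```

Emit:
arm_command(
  deltas=[
    [0, 0, 0.05, 0],
    [0, 0, 0.1, 0],
    [0, 0, 0.1, 0],
  ],
)

```text
time_s: 13.92
eef_pos: [0.4632, -0.2835, 0.0477]
orientation: [-0.002, 0.971, 0.241, -0.004]
ft_force: [-0.1, -0.1, 3.0]
gripper_width: 0.07
```

Emit:
arm_command(
  deltas=[
    [0, 0, 0, 0],
    [0, 0, 0, 0],
    [0, 0, 0, 0],
    [0, 0, 0, 0],
  ],
  fingers=2,
)

```text
time_s: 14.25
eef_pos: [0.4631, -0.2835, 0.0476]
orientation: [-0.002, 0.971, 0.241, -0.004]
ft_force: [-0.1, 0.7, 0.5]
gripper_width: 0.213
```

Emit:
arm_command(
  deltas=[
    [0, 0, -0.5, 0],
    [0, 0, -1.5, 0],
    [0, 0, -3, 0],
    [0, 0, -6, 0],
    [0, 0, -10, 0],
    [0, 0, -13, 0],
    [-2, 0, -14, 0],
    [-4, 0, -14, 0],
    [-4, 0, -14, 0],
  ],
)

```text
time_s: 15.0
eef_pos: [0.4253, -0.3054, 0.1904]
orientation: [-0.0, 0.971, 0.238, -0.004]
ft_force: [-0.7, -0.6, 0.2]
gripper_width: 0.217
```

Run:
```python
from h import *
im,c=look('w9.png',.054,0,0); b,d=snap('side','s9.png'); t,_=snap('top','t9.png')
for a,f in (('top0.png',t),('side0.png',b)): pass
cv2.imwrite('pics/w9b.png',np.vstack([np.hstack([cv2.resize(im,(400,300)),cv2.resize(b[190:290,180:314],(400,300))]),np.hstack([cv2.resize(t,(400,300)),cv2.resize(b,(400,300))])]))
```

```text
t 15.0 tcp [ 0.4253 -0.3054  0.1904] x [ 0.887  0.462 -0.007] y [ 0.462 -0.887 -0.002] z [-0.007 -0.002 -1.   ] F [-0.7 -0.6  0.2] w 0.217
blob (168, 74, 151, 152) mec 0.4505 -0.2572 0.0681 fit [ 0.4505 -0.2572] 0.0673
```

View pics/w9b.png

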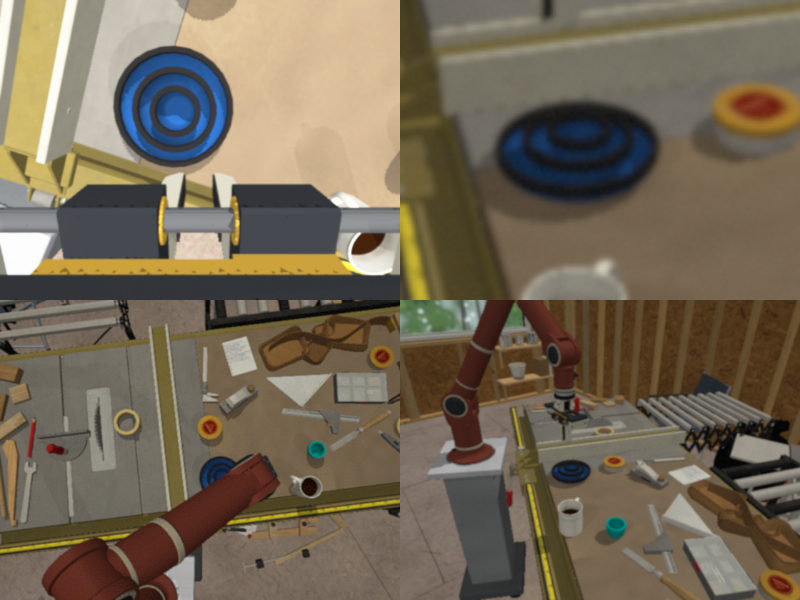

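The three lids are nested, concentric and level at (173,105), the tin, tape and mug have not moved, and the gripper is clear. Handing in.

```bash
python3 -c "
from plant import ticket; print(ticket.finish_job())"
```

```text
the job is handed in; nothing more can be done
None
```

The three blue lids are nested mouths up: I set the middle lid into the large one first, then the small lid into the middle one. I handed the job in at about 15 s on the robot's clock.

- **Nest:** The last wrist and side pictures show the rims concentric and level. The gripper was open and about 14 cm above the nest.
- **Other items:** The wax tin, masking tape, mug and turquoise look-alike show no visible movement by eye; I did not measure their positions afterwards.
- **Forces:** The wrist force readings stayed at about 3 N or less.
- **Corrections on the way:** On its first lowering the small lid came in about 5 mm off centre. I lifted it slightly and re-centred it before release. Its grip was also shallower than planned, about 6 mm instead of 8.5 mm, but it held.
- **Disagreement between cameras:** The top and wrist views differed by a few millimetres on the lid positions, which the fit allowed for.

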